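# Dispense the hex nut from the hardware carousel

### The arm

A 6-joint arm with a two-finger parallel gripper is mounted at the origin on the work surface; the furniture and walls round the work are solid. World frame = base frame: x ahead of the robot, y to its left, z up, the work surface at z = 0. Lengths are in m, angles in rad, forces in N, time in s.
With the tool pointing down it reaches from about 0.425 to 1.125 m from the base axis. Payload 14.9 kg.
Tool frame: the origin (TCP) lies at the centre of the arm's flange, where the gripper is bolted on; the fingertips stand 191 mm ahead of it and the grasp point (between the pads) lies arm.pinch_z ahead of it (arm.pinch_z is the distance from the TCP to the grasp point, in m); z points along the fingers, y is the direction in which the jaws open and shut (so a half turn about z gives the same grasp; the last joint's range is limited). The gripper opens to 91 mm and grips with 3 to 60 N. Pads are 32 mm wide; open, the fingers measure 118 mm over their backs; the gripper's body (76 mm by 178 mm) begins 60 mm behind the grasp point.
Start: joints at [-0.033, 0.379, 1.734, -0, 1.028, -0.033], TCP at [0.7, -0, 0.405] pointing down, gripper open.
Joint ranges: [-2.77, 2.77], [-0.74, 2.19], [0, 2.66], [-1.06, 4.2], [0.31, 2.87], [-3.08, 3.08]. Speed limits (rad/s): [1.89, 1.89, 2.39, 3.14, 3.14, 3.14].

### API

Orientations are given as [roll, pitch, yaw] about the fixed x, y, z axes, in that order (R = Rz(yaw) Ry(pitch) Rx(roll)).
In Python, from plant import arm gives the robot as it stands.
- The arm moves only by the tool servo_tool, never from a script. Its argument "moves" is one flat list of numbers, 7 for each row, row after row: the shift along the tool's x, y, z in m, then the turn, a rotation vector about the tool's x, y, z in degrees, then the opening, from 0 (shut) to 1 (fully open). A call has 1 to 8 rows; each row shifts and turns the commanded pose from where the row before left it, along the tool's axes as they then stand; what a row does not reach is not made up. A row lasts 1/12 s, in which the tool goes at most 41.7 mm and 7.16 degrees, less where a joint would pass 70% of its speed; a pose out of reach is approached as far as the arm can. A call with a gripper value outside its range is refused whole. The fingers move at their own pace and stop on an object; "force" is the grip in N (left out, the last holds). Time passes only in rows, so rows that do not move let the fingers close. It gives the time, the measured TCP pose, the force and the opening at its end, in the units of the state.
- arm.get_state(): the state, without advancing time (a new reading comes with each control period).
- arm.camera(name): name is "scene" or "side" or "wrist"; returns a dict with "color" (480x640x3 uint8, red, green, blue), "fx", "fy", "cx", "cy" (pixels), "rvec" (rotation vector, rad) and "tvec" (3), from world to camera coordinates, as OpenCV has them. Camera axes: x right, y down, z forward; pixel columns grow to the right and rows downward; lengths in m; the calibration is good to about 2 mm. A picture is of the moment at which its call begins. There is no depth.
- arm.finish_job(): hands the job in, once; it reports no verdict.
The state is a dict: "time": time; "joint_pos": joint angles; "dq": joint speeds; "joint_efforts": joint torques, N m; "eef_pos": TCP position; "eef_rot": TCP orientation; "ft_force": force on the tool from outside, world axes, zero at the start; "torque": the same for the moment, N m; "opening": finger opening in m.
Only numpy, scipy, OpenCV 4.12 (cv2) and the standard library are available. Lean on these libraries where they do the work, as an engineer would, in place of code of your own. Each camera call takes 0.05 s, during which the arm holds its last target. There are 200 camera calls.

### The job

The big hex nut is needed from the hardware carousel. Turn the carousel by its upright post until the nut's compartment stands at the spout, then lift the rear bar to tip the carousel until the nut has slid out into the tray, and lower it back down level. The square washer and the key bar must stay in their compartments, and none of the three pieces may be touched.

Things in the scene. Friction and masses are not known exactly. Their poses are not given: they have to be found in the camera images.
- dispenser: Plywood baseboard of the dispenser, fixed to the saw table, 200 mm wide (x), 378 mm long (y), 12 mm thick. Origin on the table surface directly below the carousel's axis; z up; its -y axis points from the carousel to the spout and tray, its +y axis to the lift bar.
- cradle (a joint): Tilt of the aluminium cradle that carries the carousel, rad: 0 level (rests there by its weight), stop at 0.85. It tips towards the spout about an axis along the baseboard's x through pivot. The bar takes about 5 N to lift; the cradle sinks back when let go. The hardware begins to slide at roughly 0.25 to 0.4 rad; 0.7 rad or more empties the compartment at the spout surely.
- pivot (a point): Middle of the cradle's tilt axis: 90 mm from the carousel's axis on the spout side, 50 mm above the table. Fixed.
- lift_bar (a point): Middle of the round horizontal black-sleeved bar behind the carousel (opposite the spout), parallel to the baseboard's x axis; 13.6 mm thick, 80 mm clear between its two arms; 125 mm above the table when level, 135 mm from the carousel's axis. Moves with the cradle, on an arc of 237 mm radius about the tilt axis.
- carousel (a joint): Turn of the carousel in the cradle, rad, positive counter-clockwise from above, no stops. Stays where it is left (friction about 0.12 Nm, 2 N at the post).
- hub (a point): Carousel's axis at floor level of the compartments (58 mm above the table when level). The carousel is a plywood disc of 76 mm radius with four dividers at right angles, 30 mm high, making four quarter-circle compartments, open on top; a fixed fence 88 mm high above the table runs round it, open only at the spout, 75 mm wide. At the start the compartment at the spout is empty and each of the other three holds one piece, up to about 10 degrees off its compartment's middle.
- crank_post (a point): Upright round black post on one divider of the carousel, 14 mm diameter, standing clear from 90 to 145 mm above the table, 60 mm from the carousel's axis; this point lies on its axis 20 mm below its top (125 mm above the table). It goes round with the carousel, at joint value 0 on the diagonal between the baseboard's +x and +y.
- spout (a point): Middle of the outer lip of the spout chute, on the side open in the fence: 126 mm from the carousel's axis along the baseboard's -y, at its level height, 52 mm above the table. Fixed to the baseboard.
- tray (a point): Middle of the floor of the open aluminium catch tray under the spout lip, 163 mm from the carousel's axis along -y; inside 104 mm (x) by 106 mm (y), walls 15 to 33 mm high above its floor. Fixed.
- nut_center (a point): Centre of the hex nut, plain steel ring with six flats, 36 mm across flats, 20 mm high, 23 mm bore; lies flat in one of three compartments, about 47 mm from the axis.
- washer_center (a point): Centre of the flat square steel washer, 32 x 32 x 6 mm with a 13 mm hole; in another compartment.
- key_center (a point): Centre of the key, a plain solid steel bar 14 x 40 x 14 mm; in another compartment.
Mind the look-alikes: they are no part of the job. Leave any yellow look-alike of the part that bears washer_center alone. There is more than one size of the part that bears nut_center; the job needs the larger.

How it is judged:
By the outcome, as a careful person would: the job done as asked, in the order asked, and still so for the second after the job is handed in, with the robot touching nothing.
It also fails if it takes over 54 s, if anything falls off the work surface, if the arm or the gripper's body presses on something with over 40 N, if the wrist force passes 120 N, or if a joint passes its speed limit or range.

## Working session

There is one attempt and no reset: what is moved stays moved. The work goes in short steps, Python scripts to look and compute and a tool call to move; the robot and the scene stay as the last step left them, time stands still between calls to the robot, and variables do not carry over. Pictures are saved under pics/ and viewed, about 8 in all and at most 12, crops included, and the job is handed in when it is done.

Besides the shell and the picture viewer there is one more tool, called in YAML: its name, and indented under it one key for each argument. servo_tool: Moves the arm, as the interface text tells. Its arguments: {"type":"object","properties":{"moves":{"type":"array"},"force":{"type":"number"}},"required":["moves"]}

```bash
mkdir -p pics; ls
python3 - <<'E'
from plant import arm
import cv2,numpy as np
print(arm.pinch_z, arm.get_state())
for n in ["scene","side","wrist"]:
    c=arm.camera(n); cv2.imwrite(f"pics/{n}0.png",c["color"][:,:,::-1]); 
    R=cv2.Rodrigues(np.array(c["rvec"]))[0]; print(n,c["fx"],c["cx"],c["cy"],-R.T@np.array(c["tvec"]),R[2])
E
```

```text
pics
0.172 {'time': 0.0, 'joint_pos': array([-3.33110842e-02,  3.79456668e-01,  1.73479750e+00, -6.46115307e-06,
        1.02853107e+00, -3.32800406e-02]), 'dq': array([-0.00278857,  0.00141922,  0.00025954,  0.00068904,  0.00053294,
       -0.0019186 ]), 'joint_efforts': array([ 6.45993277e-04, -7.63727903e+01, -4.34372771e+01,  6.49972307e-02,
        4.23743343e-02, -1.55693674e-04]), 'eef_pos': array([ 6.99805725e-01, -7.41207757e-06,  4.04046214e-01]), 'eef_rot': array([-3.14040054e+00, -3.41547754e-05,  1.57076860e+00]), 'ft_force': array([-0.63916638,  0.69712459, -1.05699634]), 'torque': array([ 0.04302364, -0.01312333,  0.02628308]), 'opening': 0.09099422502830166}
scene 579.6229393488036 328.4866936815302 232.70793535956275 [-0.02017669 -0.35588805  0.84301444] [ 0.56268288  0.37571053 -0.73636239]
side 465.4252505773556 316.8638398046054 242.20035325379283 [0.11437471 0.64154191 0.49598307] [ 0.49639053 -0.74936798 -0.43822834]
wrist 343.49032822125406 324.54501023475586 234.64141881448435 [0.69984562 0.07179929 0.38436039] [-0.00116213 -0.2567488  -0.96647747]
```

View pics/scene0.png

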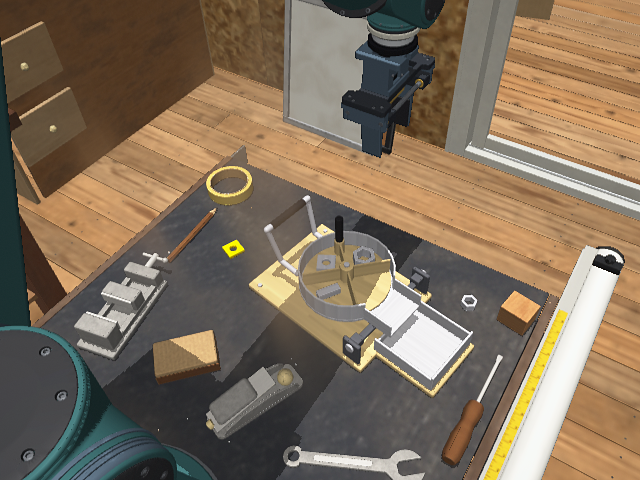

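View pics/wrist0.png

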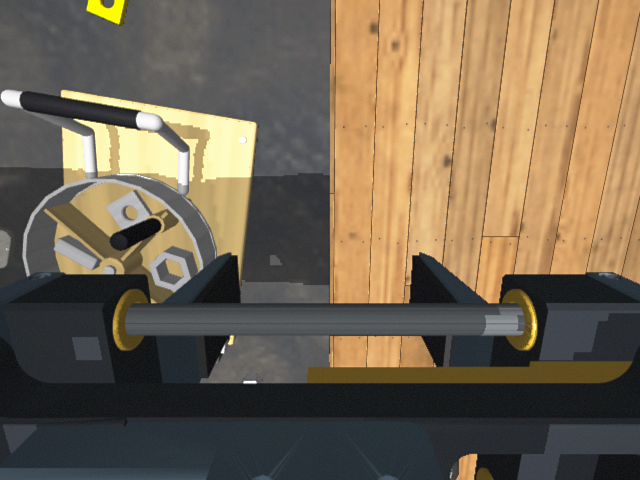

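The scene view shows the dispenser: hub near (346,266), post top (339,218), bar from (271,227) to (308,200) and tray lower right. The nut is at (364,255), the washer at (326,262) and the key at (328,291). The wrist view shows the bar at (22,102)-(137,120), the baseboard's back corners at (62,90) and (257,122), the nut at (172,268), the washer at (128,208) and the key at (77,252).

```bash
cat > h.py <<'E'
from plant import arm
import cv2,numpy as np
def ray(c,uv,z):
    R=cv2.Rodrigues(np.array(c["rvec"]))[0]; o=-R.T@np.array(c["tvec"])
    d=R.T@np.array([(uv[0]-c["cx"])/c["fx"],(uv[1]-c["cy"])/c["fy"],1]); return o+d*(z-o[2])/d[2]
def proj(c,P):
    R=cv2.Rodrigues(np.array(c["rvec"]))[0]; p=R@np.array(P)+np.array(c["tvec"]); return np.array([p[0]/p[2]*c["fx"]+c["cx"],p[1]/p[2]*c["fy"]+c["cy"]])
E
python3 - <<'E'
from h import *
s=arm.camera("scene"); w=arm.camera("wrist")
np.set_printoptions(precision=4,suppress=True)
for n,c,uv,z in [("bmid",s,(291,213),.125),("bmid",w,(80,111),.125),("bR",w,(137,120),.125),("bL",w,(22,102),.125),
 ("cornL",w,(62,90),.012),("cornR",w,(257,122),.012),("cornL",s,(250,281),.012),("cornR",s,(323,226),.012),("tray corner far",s,(474,347),.012),("tray cornr near",s,(437,394),.012),("hub",s,(346,265),.09),("hub",w,(108,270),.09),("posttop",s,(339,218),.145),("posttop",w,(121,241),.145),
 ("nut",s,(364,255),.078),("nut",w,(172,268),.078),("wash",s,(326,262),.064),("wash",w,(128,208),.064),("key",s,(328,291),.072),("key",w,(77,252),.072)]:
    print(n,ray(c,uv,z)[:2])
m=cv2.resize(s["color"][170:410,230:490],None,fx=3,fy=3,interpolation=cv2.INTER_CUBIC)[:600*3]
cv2.imwrite("pics/s1.png",cv2.resize(m,(650,600))[:,:,::-1])
d=arm.camera("side");cv2.imwrite("pics/d1.png",d["color"][:,:,::-1])
E
```

```text
bmid [0.5337 0.0911]
bmid [0.525  0.0941]
bR [0.5649 0.088 ]
bL [0.485  0.1001]
cornL [0.4344 0.1238]
cornR [0.6298 0.0931]
cornL [0.4401 0.1258]
cornR [0.6243 0.087 ]
tray corner far [ 0.5247 -0.2721]
tray cornr near [ 0.417  -0.2566]
hub [ 0.5085 -0.0362]
hub [ 0.502  -0.0399]
posttop [0.5506 0.0032]
posttop [0.552  0.0033]
nut [ 0.5523 -0.0461]
nut [ 0.555  -0.0424]
wash [0.5143 0.008 ]
wash [0.5136 0.0126]
key [ 0.4582 -0.0321]
key [ 0.4632 -0.0285]
```

View pics/s1.png

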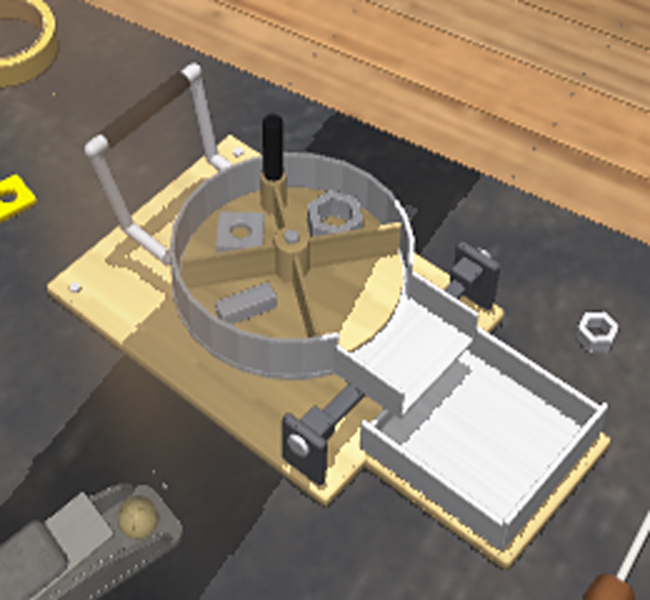

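View pics/d1.png

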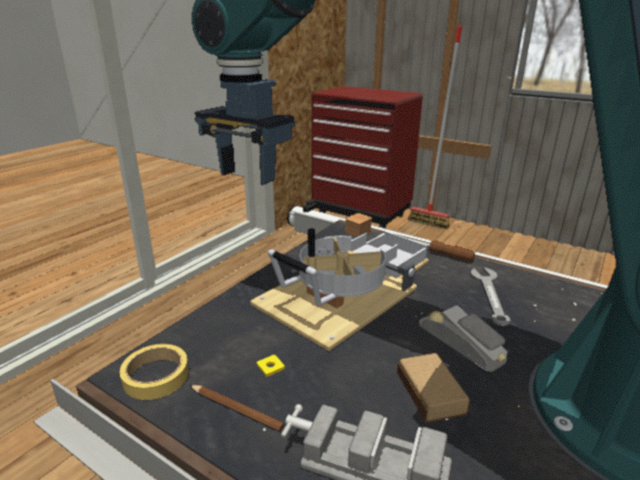

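The side view confirms the layout. The board's yaw is about -8.8°, the hub about (0.507,-0.039) and the post (0.551,0.003). The nut is in the board's +x compartment. I'll move above the post with the jaws tangential to its circle.

servo_tool:
  moves: [0.001,-0.037,0,0,0,0,0.5,0.001,-0.037,0,0,0,0,0.5,0.001,-0.037,0,0,0,0,0.5,0,-0.037,0,0,0,0,0.5,0,0,0,0,0,6.6,0.5,0,0,0,0,0,6.6,0.5,0,0,0,0,0,6.6,0.5,0,0,0,0,0,6.6,0.5]
  force: 5

```text
time: 0.97
eef_pos: [0.5518, 0.003, 0.405]
eef_rot: [3.141, -0.0, 1.104]
ft_force: [-0.3, 0.4, -0.3]
opening: 0.0459
```

servo_tool:
  moves: [0,0,0,0,0,6.6,0.5,0,0,0,0,0,6.6,0.5,0,0,0,0,0,6.4,0.5,0,0,0,0,0,0,0.5,0,0,0,0,0,0,0.5]

```text
time: 1.38
eef_pos: [0.552, 0.003, 0.4048]
eef_rot: [3.142, -0.0, 0.771]
ft_force: [-1.1, -0.1, -0.7]
opening: 0.0453
```

Run:
```python
from h import *
np.set_printoptions(precision=4,suppress=True)
t=arm.get_state(); print(t["eef_pos"],np.degrees(t["eef_rot"]),t["joint_pos"],t["ft_force"])
w=arm.camera("wrist"); cv2.imwrite("pics/w2.png",w["color"][:,:,::-1])
for P in [(0.5513,.0033,.145),(.507,-.0395,.09)]: print(proj(w,P))
```

```text
[0.552  0.003  0.4048] [179.9975  -0.0011  44.1998] [-0.0368  0.1467  2.0348 -0.      0.96    0.7626] [-1.0798 -0.1043 -0.7371]
[323.1154 245.8297]
[323.2222 292.212 ]
```

View pics/w2.png

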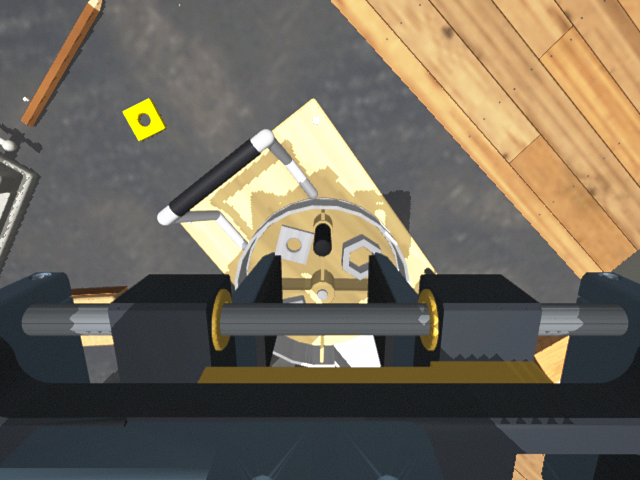

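The new wrist view shows the post top at (322,245) and the hub cap at (322,293), both within 1 px of my estimate. The bar sleeve runs from (174,209) to (258,146). I'll descend and grip lightly.

servo_tool:
  moves: [0,0,0.03,0,0,0,0.5,0,0,0.03,0,0,0,0.5,0,0,0.025,0,0,0,0.5,0,0,0.02,0,0,0,0.5,0,0,0,0,0,0,0.1,0,0,0,0,0,0,0.1,0,0,0,0,0,0,0.1,0,0,0,0,0,0,0.1]
  force: 5

```text
time: 2.1
eef_pos: [0.5526, 0.003, 0.3013]
eef_rot: [3.14, -0.002, 0.769]
ft_force: [-0.3, -0.5, 0.3]
opening: 0.0217
```

Run:
```python
from h import *
np.set_printoptions(precision=4,suppress=True)
c=np.load
t=arm.get_state(); print(t["eef_pos"],t["opening"],t["ft_force"])
w=arm.camera("scene")
# bar from w2 pixels, using pose then: approximate camera by reconstructing relative to the tool
c=arm.camera("wrist"); R=cv2.Rodrigues(np.array(c["rvec"]))[0]; o=-R.T@np.array(c["tvec"])
o=o+np.array([.552,.003,.4048])-t["eef_pos"]; c["tvec"]=-R@o
for uv,z in [((174,209),.125),((258,146),.125),((216,177.5),.125),((316,99),.012),((322,245),.145),((322,293),.09)]: print(uv,ray(c,uv,z))
```

```text
[0.5526 0.003  0.3013] 0.021700939920765255 [-0.2831 -0.5214  0.3319]
(174, 209) [0.4891 0.102  0.125 ]
(258, 146) [0.5692 0.0865 0.125 ]
(216, 177.5) [0.5301 0.0941 0.125 ]
(316, 99) [0.6299 0.0894 0.012 ]
(322, 245) [0.5517 0.0044 0.145 ]
(322, 293) [ 0.5062 -0.039   0.09  ]
```

servo_tool:
  moves: [0,0,0,0,0,0,0.1,0,0,0,0,0,0,0.1,0,0,0,0,0,0,0.1,0,0,0,0,0,0,0.1]

```text
time: 2.53
eef_pos: [0.5524, 0.003, 0.3008]
eef_rot: [3.14, -0.001, 0.768]
ft_force: [-1.0, 1.3, 6.1]
opening: 0.014
```

servo_tool:
  moves: [-0.0003,0.0034,0,0,0,3.24,0.1,-0.0003,0.0034,0,0,0,3.24,0.1,-0.0005,0.0068,0,0,0,6.48,0.1,-0.0005,0.0068,0,0,0,6.48,0.1,-0.0005,0.0068,0,0,0,6.48,0.1,-0.0005,0.0068,0,0,0,6.48,0.1,-0.0005,0.0068,0,0,0,6.48,0.1]

```text
time: 3.12
eef_pos: [0.5681, -0.0342, 0.3005]
eef_rot: [3.142, -0.001, 0.084]
ft_force: [-3.3, 2.5, 4.3]
opening: 0.0136
```

servo_tool:
  moves: [-0.0005,0.0068,0,0,0,6.48,0.1,-0.0005,0.0068,0,0,0,6.48,0.1,-0.0005,0.0068,0,0,0,6.48,0.1,-0.0005,0.0068,0,0,0,6.48,0.1,-0.0005,0.0068,0,0,0,6.48,0.1,-0.0005,0.0068,0,0,0,6.48,0.1,-0.0005,0.0068,0,0,0,6.48,0.1,-0.0005,0.0068,0,0,0,6.48,0.1]

```text
time: 3.78
eef_pos: [0.5486, -0.0833, 0.3005]
eef_rot: [-3.141, -0.001, -0.821]
ft_force: [0.5, 0.7, 0.8]
opening: 0.0135
```

servo_tool:
  moves: [-0.0003,0.0034,0,0,0,3.24,0.1,-0.0003,0.0034,0,0,0,3.24,0.1,0,0,0,0,0,0,0.1,0,0,0,0,0,0,0.1]

```text
time: 4.12
eef_pos: [0.5432, -0.0874, 0.3005]
eef_rot: [-3.141, -0.002, -0.927]
ft_force: [1.2, -5.5, 2.4]
opening: 0.0144
```

Run:
```python
from h import *
np.set_printoptions(precision=4,suppress=True)
t=arm.get_state(); print(t["eef_pos"],np.degrees(t["eef_rot"]),t["joint_pos"],t["opening"],t["ft_force"])
d=t["eef_pos"][:2]-[.5065,-.039]; print(np.hypot(*d),np.degrees(np.arctan2(d[1],d[0])))
```

```text
[ 0.5432 -0.0874  0.3005] [-179.9571   -0.0969  -53.1162] [-0.2019  0.3004  2.08   -0.0008  0.7594  2.2966] 0.01441984460739792 [ 1.1623 -5.546   2.4326]
0.06075394611695982 -52.84357977397792
```

servo_tool:
  moves: [0,0.0012,0,0,0,1,0.1,0,0,0,0,0,0,0.1,0,0,0,0,0,0,0.5,0,0,0,0,0,0,0.5,0,0,0,0,0,0,0.5,0,0,-0.03,0,0,0,0.5,0,0,-0.03,0,0,0,0.5,0,0,-0.03,0,0,0,0.5]

```text
time: 4.78
eef_pos: [0.5414, -0.0875, 0.3902]
eef_rot: [3.14, 0.002, -0.946]
ft_force: [0.7, 0.4, 0.2]
opening: 0.0454
```

servo_tool:
  moves: [0,0,-0.01,0,0,-6.5,0.5,0,0,0,0,0,-6.5,0.5,0,0,0,0,0,-6.5,0.5,0,0,0,0,0,-6.5,0.5,0,0,0,0,0,-6.5,0.5,0,0,0,0,0,-6.5,0.5,0,0,0,0,0,-6.5,0.5,0,0,0,0,0,0,0.5]

```text
time: 5.45
eef_pos: [0.5417, -0.0876, 0.3995]
eef_rot: [-3.141, 0.001, -0.146]
ft_force: [1.4, -0.1, 0.4]
opening: 0.0455
```

Run:
```python
from h import *
np.set_printoptions(precision=4,suppress=True)
t=arm.get_state(); print(t["eef_pos"],np.degrees(t["eef_rot"]),t["joint_pos"],t["ft_force"])
w=arm.camera("wrist");s=arm.camera("scene")
a=w["color"][:480]; b=cv2.resize(s["color"][190:400,240:490],(400,336),interpolation=cv2.INTER_CUBIC)
out=np.zeros((480,800,3),np.uint8); out[:336,400:]=b; out[:,:400]=cv2.resize(a,(400,300)).shape and np.pad(cv2.resize(a,(400,300)),((0,180),(0,0),(0,0)))
cv2.imwrite("pics/m3.png",b[:,:,::-1]); cv2.imwrite("pics/m3.png",out[:340,:,::-1]); cv2.imwrite("pics/w3.png",a[:,:,::-1])
```

```text
[ 0.5417 -0.0876  0.3995] [-179.9912    0.0493   -8.3642] [-0.2028  0.1485  2.044   0.0001  0.9499  1.5139] [ 1.3735 -0.0846  0.4205]
```

View pics/m3.png

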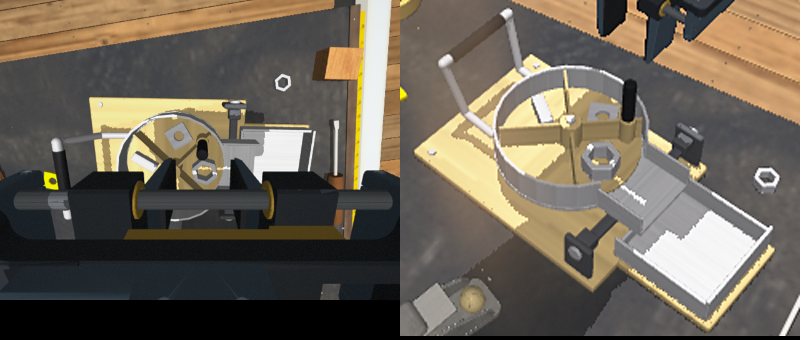

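The picture shows the nut in the compartment at the spout, the washer on the +x side and the key at the back. The post is at about (629,85) in the right panel, on the right of the spout. The measured final post angle is -53.8°, against a wanted -54.2°. Next I move over the bar and grip it.

servo_tool:
  moves: [-0.008,-0.0355,0,0,0,0,0.5,-0.008,-0.0355,0,0,0,0,0.5,-0.008,-0.0355,0,0,0,0,0.5,-0.008,-0.0355,0,0,0,0,0.5,-0.008,-0.0355,0,0,0,0,0.5,0,0,0,0,0,0.8,0.5,0,0,0,0,0,0,0.5]
  force: 20

```text
time: 6.13
eef_pos: [0.5289, 0.0953, 0.3997]
eef_rot: [3.142, 0.0, -0.167]
ft_force: [-0.4, -0.9, 0.6]
opening: 0.0459
```

servo_tool:
  moves: [0,0,0.03,0,0,0,0.5,0,0,0.03,0,0,0,0.5,0,0,0.02,0,0,0,0.5,0,0,0.02,0,0,0,0.5,0,0,0,0,0,0,0.5,0,0,0,0,0,0,0.5]

```text
time: 6.63
eef_pos: [0.5291, 0.0929, 0.2993]
eef_rot: [3.141, 0.002, -0.168]
ft_force: [0.6, 0.7, -0.9]
opening: 0.0457
```

servo_tool:
  moves: [0,0,0,0,0,0,0.05,0,0,0,0,0,0,0.05,0,0,0,0,0,0,0.05,0,0,0,0,0,0,0.05,0,0,0,0,0,0,0.05,0,0,0,0,0,0,0.05,0,0,0,0,0,0,0.05]

```text
time: 7.22
eef_pos: [0.5294, 0.0944, 0.3003]
eef_rot: [-3.14, -0.001, -0.166]
ft_force: [-0.3, 11.1, 1.8]
opening: 0.0131
```

Run:
```python
from h import *
np.set_printoptions(precision=4,suppress=True)
t=arm.get_state(); print(t["eef_pos"],np.degrees(t["eef_rot"]),t["opening"],t["ft_force"])
s=arm.camera("scene");b=cv2.resize(s["color"][150:400,230:490],(624,600),interpolation=cv2.INTER_CUBIC)
cv2.imwrite("pics/s4.png",b[:,:,::-1])
a0=np.arctan2(75,225); p=None
for th in np.arange(0,.80,.04):
    q=237*np.array([np.cos(a0+th),np.sin(a0+th)])
    if p is not None: print(round(th,2),(q-p).round(1))
    p=q
```

```text
[0.5294 0.0944 0.3003] [-179.9004   -0.0614   -9.5236] 0.013063794832505537 [-0.2557 11.0754  1.7693]
0.04 [-3.2  8.9]
0.08 [-3.5  8.8]
0.12 [-3.9  8.6]
0.16 [-4.2  8.5]
0.2 [-4.6  8.3]
0.24 [-4.9  8.1]
0.28 [-5.2  7.9]
0.32 [-5.5  7.7]
0.36 [-5.8  7.5]
0.4 [-6.1  7.2]
0.44 [-6.4  7. ]
0.48 [-6.7  6.7]
0.52 [-6.9  6.5]
0.56 [-7.2  6.2]
0.6 [-7.4  5.9]
0.64 [-7.7  5.6]
0.68 [-7.9  5.3]
0.72 [-8.1  4.9]
0.76 [-8.3  4.6]
```

View pics/s4.png

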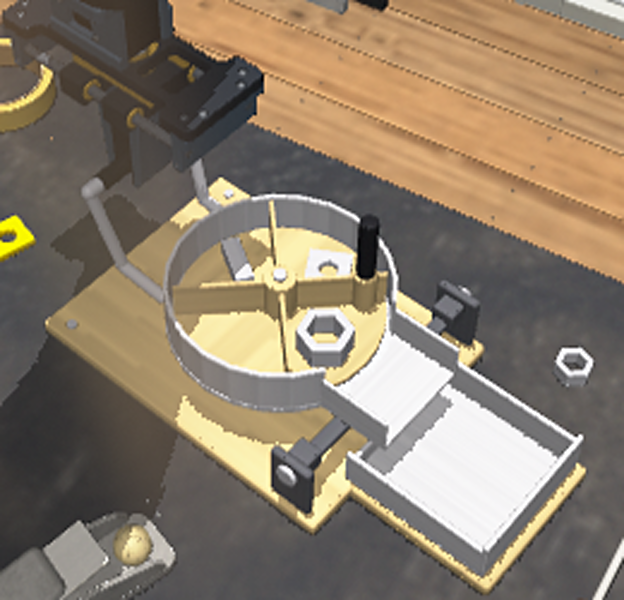

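The bar is gripped (opening 13 mm) and the nut, at (325,335) in the crop, sits facing the spout. Now I'll lift along the arc with the tool upright.

servo_tool:
  moves: [0.0,0.0015,-0.0045,0,0,0,0.05,0.0,0.0015,-0.0045,0,0,0,0.05,0,0.0035,-0.0088,0,0,0,0.05,0,0.0039,-0.0086,0,0,0,0.05,0,0.0042,-0.0085,0,0,0,0.05,0,0.0046,-0.0083,0,0,0,0.05,0,0.0049,-0.0081,0,0,0,0.05,0,0.0052,-0.0079,0,0,0,0.05]

```text
time: 7.93
eef_pos: [0.5247, 0.0658, 0.3602]
eef_rot: [-3.138, -0.001, -0.166]
ft_force: [-0.4, 18.1, 5.1]
opening: 0.0136
```

```bash
cat > st.py <<'E'
from h import *
np.set_printoptions(precision=4,suppress=True)
t=arm.get_state(); e=t["eef_pos"]-np.array([0,0,.175]); u=np.array([np.sin(.16),np.cos(.16)])
y=(e[:2]-[.5065,-.039])@u; z=e[2]
print(t["time"],t["eef_pos"],t["opening"],t["ft_force"],"bar y,z",y,z,"r",np.hypot(y+.09,z-.05),"tilt",np.arctan2(z-.05,y+.09)-np.arctan2(75,225))
E
python3 st.py
```

```text
7.9333 [0.5247 0.0658 0.3602] 0.013599456848494037 [-0.4199 18.0604  5.0935] bar y,z 0.10631730807631888 0.1852097936503993 r 0.23837402070971545 tilt 0.28137213904674835
```

servo_tool:
  moves: [0,0.004,-0.0082,0,0,0,0.05,0,0.0048,-0.0079,0,0,0,0.05,0,0.0061,-0.0072,0,0,0,0.05,0,0.0064,-0.007,0,0,0,0.05,0,0.0067,-0.0067,0,0,0,0.05,0,0.0069,-0.0065,0,0,0,0.05]

```text
time: 8.43
eef_pos: [0.5188, 0.0306, 0.4035]
eef_rot: [-3.14, -0.001, -0.166]
ft_force: [3.2, 8.1, 1.6]
opening: 0.0132
```

```bash
python3 st.py
```

```text
8.4333 [0.5188 0.0306 0.4035] 0.013215646171162101 [3.2222 8.0837 1.6357] bar y,z 0.0706415606375106 0.22845381860608466 r 0.24010721850695863 tilt 0.5161281297750069
```

servo_tool:
  moves: [0,0.007,-0.0062,0,0,0,0.05,0,0.0072,-0.0059,0,0,0,0.05,0,0.0075,-0.0056,0,0,0,0.05,0,0.0079,-0.0053,0,0,0,0.05,0,0.0081,-0.0049,0,0,0,0.05,0,0.0083,-0.0046,0,0,0,0.05,0,0,0,0,0,0,0.05,0,0,0,0,0,0,0.05]

```text
time: 9.1
eef_pos: [0.5113, -0.0149, 0.4365]
eef_rot: [-3.14, -0.002, -0.167]
ft_force: [0.8, 8.1, 10.4]
opening: 0.0134
```

servo_tool:
  moves: [0,0,0,0,0,0,0.05,0,0,0,0,0,0,0.05,0,0,0,0,0,0,0.05,0,0,0,0,0,0,0.05,0,0,0,0,0,0,0.05,0,0,0,0,0,0,0.05]

```text
time: 9.6
eef_pos: [0.5114, -0.0145, 0.4363]
eef_rot: [-3.14, -0.002, -0.166]
ft_force: [-1.6, 9.0, 10.2]
opening: 0.0129
```

```bash
python3 st.py
python3 - <<'E'
from h import *
s=arm.camera("scene");b=cv2.resize(s["color"][150:400,230:490],(624,600),interpolation=cv2.INTER_CUBIC)
cv2.imwrite("pics/s5.png",b[:,:,::-1])
E
```

```text
9.6 [ 0.5114 -0.0145  0.4363] 0.012882660020652525 [-1.5639  9.0123 10.1864] bar y,z 0.024984210327388224 0.2612862466841776 r 0.24054780535789597 tilt 0.7506582789338654
```

View pics/s5.png

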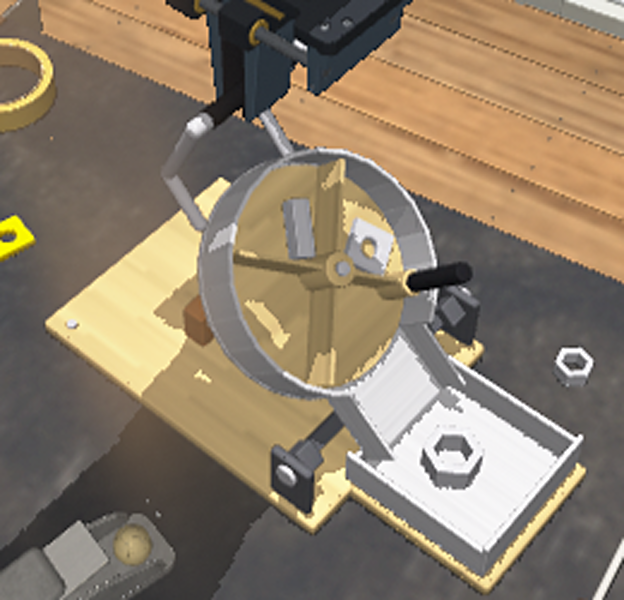

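The nut lies in the tray at (452,458). The key and washer are still in their compartments. Lowering along the same arc.

servo_tool:
  moves: [0,-0.0083,0.0046,0,0,0,0.05,0,-0.0081,0.0049,0,0,0,0.05,0,-0.0079,0.0053,0,0,0,0.05,0,-0.0075,0.0056,0,0,0,0.05,0,-0.0072,0.0059,0,0,0,0.05,0,-0.007,0.0062,0,0,0,0.05,0,-0.0069,0.0065,0,0,0,0.05,0,-0.0067,0.0067,0,0,0,0.05]

```text
time: 10.32
eef_pos: [0.521, 0.0445, 0.3886]
eef_rot: [3.141, -0.0, -0.165]
ft_force: [4.7, -0.8, -1.3]
opening: 0.0134
```

servo_tool:
  moves: [0,-0.0064,0.007,0,0,0,0.05,0,-0.0061,0.0072,0,0,0,0.05,0,-0.0056,0.0076,0,0,0,0.05,0,-0.0053,0.0078,0,0,0,0.05,0,-0.0052,0.0079,0,0,0,0.05,0,-0.0049,0.0081,0,0,0,0.05,0,-0.0046,0.0083,0,0,0,0.05,0,-0.0042,0.0085,0,0,0,0.05]

```text
time: 10.98
eef_pos: [0.5277, 0.086, 0.3259]
eef_rot: [3.141, 0.0, -0.166]
ft_force: [3.2, 0.4, -3.3]
opening: 0.013
```

```bash
python3 st.py
```

```text
10.9833 [0.5277 0.086  0.3259] 0.013024122626610813 [ 3.2295  0.444  -3.304 ] bar y,z 0.1267807567844533 0.150862344649978 r 0.23909644305244535 tilt 0.11373198326488893
```

servo_tool:
  moves: [0,-0.0028,0.007,0,0,0,0.05,0,-0.0024,0.006,0,0,0,0.05,0,-0.0016,0.005,0,0,0,0.05,0,-0.0012,0.004,0,0,0,0.05,0,-0.0008,0.0025,0,0,0,0.05,0,0,0.001,0,0,0,0.05,0,0,0,0,0,0,0.05,0,0,0,0,0,0,0.05]

```text
time: 11.65
eef_pos: [0.5294, 0.0946, 0.3016]
eef_rot: [-3.141, 0.0, -0.166]
ft_force: [-1.8, 5.9, 8.9]
opening: 0.0128
```

```bash
python3 st.py
```

```text
11.65 [0.5294 0.0946 0.3016] 0.012824585769773807 [-1.8019  5.9328  8.9373] bar y,z 0.13559185374297236 0.1265800506781683 r 0.23823557382780067 tilt 0.00550637215709171
```

It has touched down, with the force now pushing upward. I'll open the gripper and back away.

servo_tool:
  moves: [0,0,0,0,0,0,0.5,0,0,0,0,0,0,0.5,0,0,0,0,0,0,0.5,0,0,0,0,0,0,0.5,0,0,-0.02,0,0,0,0.5,0,0,-0.03,0,0,0,0.5,0,0,-0.03,0,0,0,0.5,0,0,-0.03,0,0,0,0.5]

```text
time: 12.32
eef_pos: [0.529, 0.0941, 0.4123]
eef_rot: [3.141, 0.001, -0.166]
ft_force: [-0.4, 0.6, 0.1]
opening: 0.0455
```

servo_tool:
  moves: [0.03,-0.01,-0.02,0,0,0,0.5,0.03,-0.01,-0.02,0,0,0,0.5,0.03,-0.01,0,0,0,0,0.5,0,0,0,0,0,0,0.5,0,0,0,0,0,0,0.5,0,0,0,0,0,0,0.5]

```text
time: 12.82
eef_pos: [0.6225, 0.1089, 0.4504]
eef_rot: [3.141, 0.002, -0.166]
ft_force: [-0.4, 0.3, -0.1]
opening: 0.0456
```

```bash
python3 st.py
python3 - <<'E'
from h import *
s=arm.camera("scene");b=cv2.resize(s["color"][150:400,230:490],(624,600),interpolation=cv2.INTER_CUBIC)
cv2.imwrite("pics/s6.png",b[:,:,::-1])
E
```

```text
12.8167 [0.6225 0.1089 0.4504] 0.04557012846067004 [-0.425   0.3407 -0.146 ] bar y,z 0.16444510371993173 0.2754218255825828 r 0.3399372151677883 tilt 0.40323926624798406
```

View pics/s6.png

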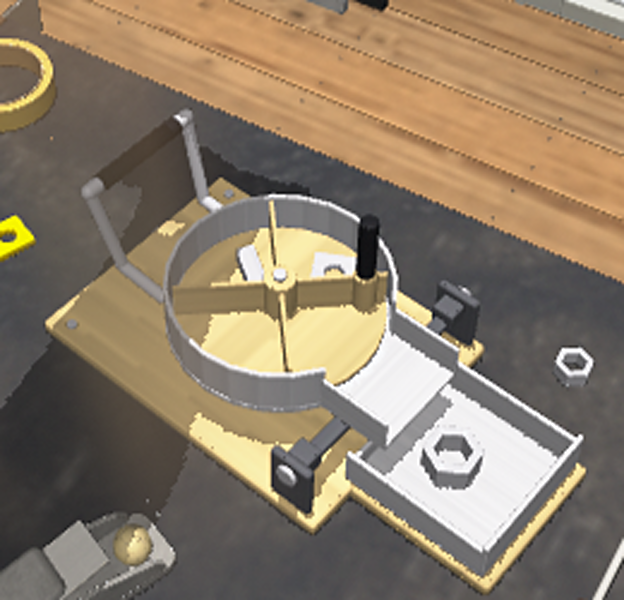

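The cradle is level again and the nut is in the tray at (452,458). The key (250,265) and washer (330,265) are still in their compartments, and the gripper is clear.

```bash
python3 -c "
from plant import arm
print(arm.finish_job())"
```

```text
the job is handed in; nothing more can be done
None
```

The big hex nut is in the tray, and I handed the job in at about 13 s of the 54 s allowed; no verdict is reported.

- **Turning:** I gripped the post lightly and turned the carousel about 97° clockwise from above, which brought the nut's compartment to the spout. The final post angle measured -53.8°, against a target of -54.2°.
- **Tipping and lowering:** I lifted the rear bar along its arc to about 0.75 rad, and the nut slid out. I then lowered the cradle back onto its rest, let go and backed away.
- **Last checks:** The final picture showed the cradle level, the nut in the tray, and the washer and key still in their compartments. The wrist force was about 0.
- **Disagreement:** The bar's arc measured 238–241 mm in radius instead of 237 mm. This gave side forces of up to about 18 N at the wrist, well below the limit. No check failed.

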